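Index the sample carousel to its next hole

ROBOT

A 6-joint arm with a two-finger parallel gripper is mounted at the origin on the work surface. World frame = base frame: x ahead of the robot, y to its left, z up, the work surface at z = 0. Lengths are in m, angles in degrees, forces in N, time in s.
With the tool pointing down it reaches from about 0.4 to 0.825 m from the base axis. Payload 7 kg.
Tool frame: the origin (TCP) lies at the very end of the fingers, on their centre line; the grasp point (between the pads) lies 19 mm behind it; x points along the fingers, y is the direction in which the jaws open and shut, and the axes are right-handed (so a half turn about x gives the same grasp; the last joint's range is limited). The gripper opens to 85 mm and grips with 20 to 120 N. Pads are 22 mm wide; open, the fingers measure 114 mm over their backs; the gripper's body (76 mm by 85 mm) begins 54 mm behind the grasp point. The pads swing forward as they close: fully open they stand 13 mm farther back than shut.
Start: joints at [-51.274, 20.546, 0.682, 0, -70.136, -16.507], TCP at [0.255, -0.625, 0.231] pointing down, gripper open.
Joint ranges: [-176.03, 176.03], [-82.01, 121.73], [-58.28, 71.71], [-173.87, 95.51], [-174.79, -0.11], [-173.66, 173.66]. Speed limits (degrees/s): [136.94, 136.94, 172.46, 180, 180, 180].

INTERFACE

Orientations are given as a 3x3 rotation matrix whose columns are the frame's x, y, z axes.
In Python, from cell import env gives the robot as it stands.
- The arm moves only by the tool play_rows, never from a script. Its argument "motion" is a list of rows, each a list of 6 numbers: the shift along the tool's x, y, z in cm, then the turn, a rotation vector about the tool's x, y, z in degrees. A call has 1 to 5 rows; each row is the pose to reach, as a shift and turn from the pose measured when the call began, along the tool's axes at that moment; what a row does not reach only later rows make up. A row lasts 1/8 s, in which the tool goes at most 62.5 mm and 10.7 degrees, less where a joint would pass 70% of its speed; a pose out of reach is approached as far as the arm can. A call with a gripper value outside its range is refused whole. "claw" is the opening, from 0 (shut) to 1 (fully open), set as the call begins (left out, the last holds). The fingers move at their own pace and stop on an object; the grip force is fixed at half the most. Time passes only in rows, so rows that repeat a pose let the fingers close. It gives the time, the measured TCP pose, the force and the opening at its end, in the units of the state.
- env.get_state(): the state, without advancing time (a new reading comes with each control period).
- env.camera(name): name is "scene" or "side" or "wrist"; returns the picture (384x512x3 uint8, red, green, blue); there is no depth.
- env.get_calibration(name): a dict with "K" (3x3 intrinsics, pixels), "dist_coeffs" ([k1, k2, p1, p2, k3] as OpenCV has them; the pictures are not rectified), "R" (3x3) and "t" (3): a world point X has camera coordinates R X + t. Camera axes: x right, y down, z forward; pixel columns grow to the right and rows downward; lengths in m; the calibration is good to about 2 mm. A picture is of the moment at which its call begins: read the wrist's pose just before it. get_calibration takes no time and is no camera call; for the wrist camera it gives the pose at the moment of the call.
- env.sign_off(): hands the job in, once; it reports no verdict.
The state is a dict: "time_s": time; "joint_pos": joint angles; "joint_velocities": joint speeds; "effort": joint torques, N m; "tcp_pos": TCP position; "tool_rot": TCP orientation; "force": force on the tool from outside, world axes, zero at the start; "wrist_torque": the same for the moment, N m; "opening": finger opening in m.
Only numpy, scipy, OpenCV 4.12 (cv2) and the standard library are available. Lean on these libraries where they do the work, as an engineer would, in place of code of your own. Each camera call takes 0.05 s, during which the arm holds its last target.

TASK

Bring the green sample bottle under the sampling head: with a fingertip press the carousel's red indexing plunger in, turn the turntable clockwise (seen from above) to the next index hole and no further, and let the plunger spring fully out so that it locks there. Leave the two sample bottles standing on their pads, do not disturb the canister and the measuring cylinder, and lift nothing.

Things in the scene. Friction and masses are not known exactly. Their poses are not given: they have to be found in the camera images.
- carousel: Fixed base of the sample carousel: round index plate, radius 157 mm, top 30 mm above the bench, eight 11 mm index holes every 45 degrees on a circle of radius 117 mm. Origin on the turning axis at bench height. Its +x points to the sampling head: a column 195 mm out (radius 8 mm) with a white arm 174 to 200 mm high reaching inward to 45 mm from the axis. Place and yaw vary.
- turn_axis (a point): Centre of the turntable's white top (radius 98 mm, 50 mm above the bench, with eight 44 mm black rubber pads 3 mm thick on a circle of radius 68 mm), on the vertical turning axis. Its frame turns with the turntable: its -x points level outward to the red button.
- turntable (a joint): Angle in rad, 0 at the start (locked in a hole), growing CLOCKWISE seen from above; the next hole is at 0.785. The pin has 0.013 rad of play in a hole (0.02 if pushed hard). Locked until the plunger is pressed about 7 mm in; then it takes 1.5 to 4 N at the fins to turn, and friction holds it where it is left.
- plunger (a joint): How far the red plunger is pressed down, m: 0 fully out (pin in its hole), 0.012 end stop. Spring: 4 N at first touch, 9 N at the stop. Pressing it lifts a steel pin out of its index hole (clear from 0.007). Released between holes, the pin rides on the plate (joint about 0.007) and snaps into the next hole when turned over it.
- button_top (a point): Centre of the top of the red plunger button: disc of radius 16 mm, 142 mm from the turning axis, 70 mm above the bench when out, 58 mm when fully in (the blue housing around it is 52 mm high). Moves with the button and turns with the turntable: x axis radial, +x towards the turning axis; y tangential, +y the clockwise way; z up.
- fin (a point): Middle of the top edge of the leading yellow fin, 88 mm above the bench. Two upright fins, 8 mm thick, 40 mm long radially, flank the button, one on each tangential side, with a gap of 54 mm between them, centred on the button; their tops are 18 mm over the button. A fingertip on the button pushes this fin to turn the table clockwise.
- nozzle_tip (a point): Lower end of the steel sampling tube, 7 mm in diameter, 140 mm above the bench, fixed, over the sampling station 68 mm from the turning axis.
- bottle_a: Blue bottle with a white cap, radius 18 mm, 66 mm tall, standing loose on the pad under the sampling tube at the start. Origin at the centre of its underside.
- bottle_b: Green bottle with a white cap, radius 18 mm, 66 mm tall, standing loose on the next pad, 45 degrees anticlockwise of the blue one. Origin at the centre of its underside.
- pad_a (a point): Centre of the top of the pad under the blue bottle, 53 mm above the bench; turns with the turntable.
- pad_b (a point): Centre of the top of the pad under the green bottle, 53 mm above the bench; turns with the turntable.
- canister: Grey plastic bottle with a black cap, radius 32 mm, 125 mm tall, loose on the bench beside the carousel; leave it alone. Origin at the centre of its underside.
- cylinder: Stoppered green glass measuring cylinder, 28 mm in diameter on a 60 mm foot, 160 mm tall, loose on the bench at the other side of the carousel; leave it alone. Origin at the centre of its underside.

How it is judged:
By the outcome, as a careful person would: the job done as asked, in the order asked, and still so for the second after the job is handed in, with the robot touching nothing.
It also fails if it takes over 42 s, if anything falls off the work surface, if the arm or the gripper's body presses on something with over 40 N, if the wrist force passes 120 N, or if a joint passes its speed limit or range.

## Working session

There is one attempt and no reset: what is moved stays moved. The work goes in short steps, Python scripts to look and compute and a tool call to move; the robot and the scene stay as the last step left them, time stands still between calls to the robot, and variables do not carry over. Pictures are saved under pics/ and viewed, and the job is handed in when it is done.

Besides the shell and the picture viewer there is one more tool, called after "Emit:" by a JSON object that holds its "fn" and its "kwargs", one argument or row to a line. play_rows: Moves the arm, as the interface text tells. Its arguments: {"type":"object","properties":{"motion":{"type":"array"},"claw":{"type":"number"}},"required":["motion"]}

```bash
ls; mkdir -p pics; python3 - <<'E'
from cell import env
import cv2,numpy as np
s=env.get_state();print(s['time_s'],s['tcp_pos'],s['tool_rot'],s['opening'],s['force'])
for n in ['scene','side','wrist']:
    c=env.get_calibration(n);print(n,c)
    cv2.imwrite(f'pics/{n}0.png',cv2.cvtColor(env.camera(n),cv2.COLOR_RGB2BGR))
E
```

```text
pics
0.0 [ 0.25507382 -0.62443813  0.23036822] [[-7.50682257e-04 -3.78038637e-01  9.25789515e-01]
 [ 1.47805121e-03  9.25788345e-01  3.78039358e-01]
 [-9.99998626e-01  1.65215175e-03 -1.36212420e-04]] 0.08538272565865315 [0.47305524 0.57471852 0.42474474]
scene {'K': array([[461.09408986,   0.        , 257.23852507],
       [  0.        , 461.09408986, 185.71565654],
       [  0.        ,   0.        ,   1.        ]]), 'dist_coeffs': array([-0.07816263,  0.        ,  0.        ,  0.        ,  0.        ]), 'R': array([[ 0.2845277 ,  0.95846003,  0.01995878],
       [ 0.69124739, -0.19068889, -0.69700415],
       [-0.66424471,  0.21211344, -0.71678927]]), 't': array([-0.20749762, -0.29054848,  1.39530972])}
side {'K': array([[392.79574135,   0.        , 255.63801178],
       [  0.        , 392.79574135, 183.47370308],
       [  0.        ,   0.        ,   1.        ]]), 'dist_coeffs': array([-0.11753119,  0.        ,  0.        ,  0.        ,  0.        ]), 'R': array([[-0.99840903, -0.05548648,  0.01003336],
       [-0.03760479,  0.52263714, -0.85172549],
       [ 0.04201544, -0.85074771, -0.52389219]]), 't': array([0.55516682, 0.10093233, 0.9685326 ])}
wrist {'K': array([[274.77457653,   0.        , 256.87632765],
       [  0.        , 274.77457653, 193.19087011],
       [  0.        ,   0.        ,   1.        ]]), 'dist_coeffs': array([-0.04803668,  0.        ,  0.        ,  0.        ,  0.        ]), 'R': array([[-0.37692416,  0.9262434 ,  0.00116071],
       [ 0.87866558,  0.35716589,  0.31682696],
       [ 0.29304431,  0.12043961, -0.94848265]]), 't': array([ 0.67628223, -0.04162293,  0.38103468])}
```

View pics/scene0.png

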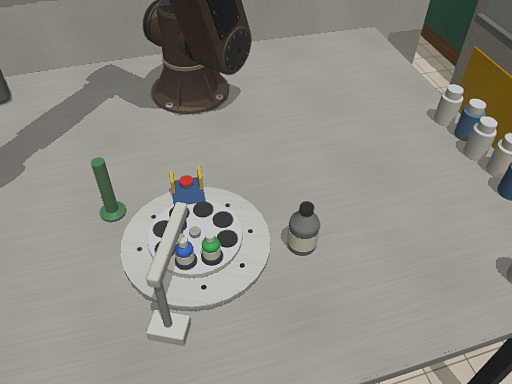

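View pics/side0.png

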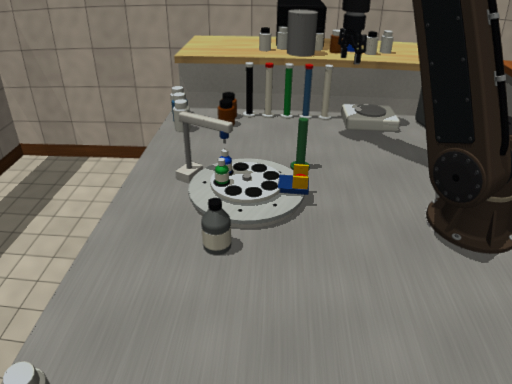

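View pics/wrist0.png

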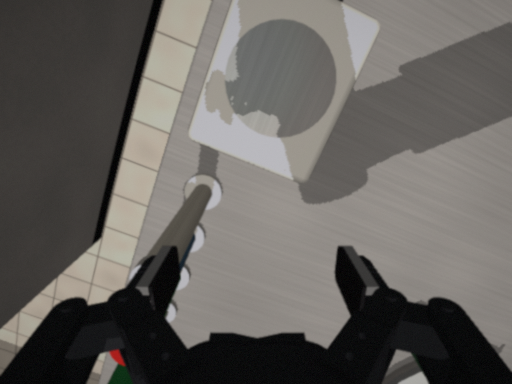

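The scene view shows the carousel around (196,243), with the red button at about (186,182) on the robot side, the canister at (303,235) and the cylinder at (110,200). I'll enlarge crops to get more exact positions.

```bash
python3 - <<'E'
import cv2
a=cv2.imread('pics/scene0.png')[155:350,95:330]
cv2.imwrite('pics/scene0c.png',cv2.resize(a,None,fx=3.4,fy=3.07,interpolation=cv2.INTER_CUBIC)[:600,:800])
a=cv2.imread('pics/side0.png')[100:260,165:330]
cv2.imwrite('pics/side0c.png',cv2.resize(a,None,fx=3.6,fy=3.6,interpolation=cv2.INTER_CUBIC)[:600,:800])
E
```

```text
(no output)
```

View pics/scene0c.png

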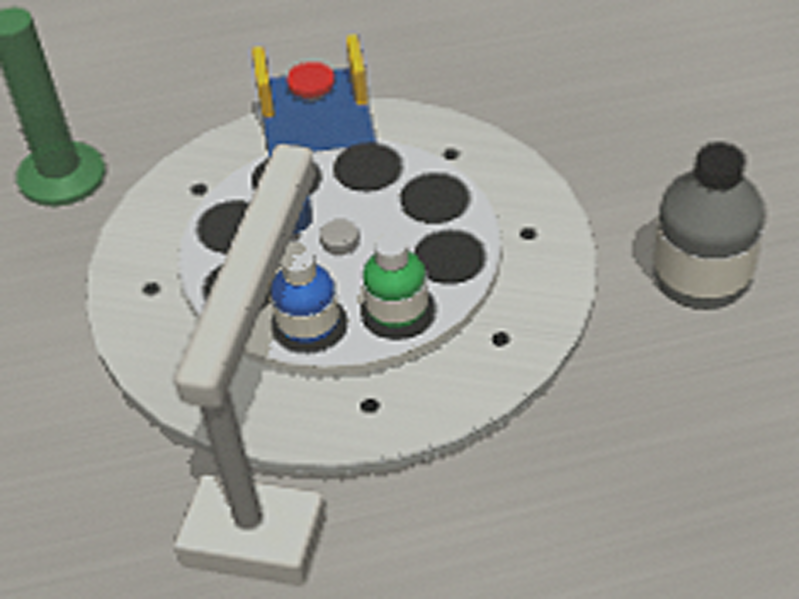

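View pics/side0c.png

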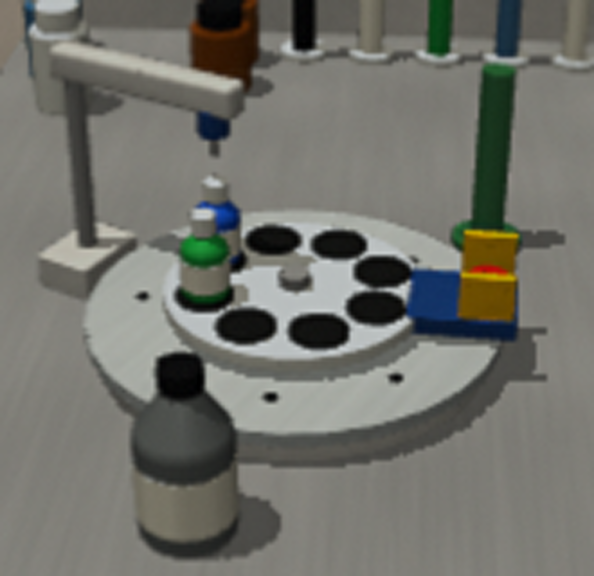

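```bash
cat > h.py <<'E'
from cell import env
import cv2,numpy as np
from scipy.optimize import least_squares
def proj(n,X,c=None):
    c=c or env.get_calibration(n)
    return cv2.projectPoints(np.float64(X).reshape(-1,1,3),cv2.Rodrigues(c['R'])[0],c['t'],c['K'],c['dist_coeffs'])[0][:,0]
def und(n,p,z,c=None):
    c=c or env.get_calibration(n)
    u=cv2.undistortPoints(np.float64(p).reshape(-1,1,2),c['K'],c['dist_coeffs'])[:,0]
    d=np.c_[u,np.ones(len(u))]@c['R']; o=-c['R'].T@c['t']
    return o+d*((z-o[2])/d[:,2])[:,None]
E
python3 - <<'E'
from h import *
f=lambda L:np.array(L,float)/[3.4,3.07]+[95,155]
g=lambda L:np.array(L,float)/3.6+[165,100]
obs=[('scene',f([(199,189),(451,154),(528,233),(501,339),(370,406),(151,289)]),.117,.03),
('scene',f([(368,166),(435,197),(450,257)]),.068,.053),('scene',f([(310,78)]),.142,.07),
('side',g([(143,296),(271,398),(396,378),(414,261)]),.117,.03),
('side',g([(273,240),(338,244),(382,271),(376,307),(319,331),(246,326)]),.068,.053)]
for n,p,r,z in obs: print(n,r,und(n,p,z)[:,:2].round(3).tolist())
W=[(n,und(n,p,z)[:,:2],r) for n,p,r,z in obs]
def res(q,only=None,full=False):
    out=[]
    for n,w,r in W:
        if only and n!=only: continue
        a=np.arctan2(w[:,1]-q[1],w[:,0]-q[0])-q[2]
        k=np.pi if r==.142 else np.round(a/(np.pi/4))*np.pi/4
        out.append(w-(q[:2]+r*np.c_[np.cos(k+q[2]),np.sin(k+q[2])]))
    return np.concatenate(out).ravel()
c=und('scene',f([(340,232)]),.055)[0]; b=und('scene',f([(310,78)]),.07)[0]
y0=np.arctan2(*(c-b)[1::-1]); print(c,b,np.degrees(y0))
for o in ('scene','side',None):
    s=least_squares(res,[c[0],c[1],y0],args=(o,));print(o,s.x[:2].round(4),np.degrees(s.x[2]).round(2),(s.fun*1e3).round(1).reshape(-1,2).tolist())
# canister and cylinder base
print(und('scene',f([(705,290),(60,175)]),0.0))
print(und('side',g([(185,535),(487,240)]),0.0))
E
```

```text
scene 0.117 [[0.501, -0.17], [0.512, -0.005], [0.596, 0.023], [0.677, -0.016], [0.706, -0.101], [0.582, -0.21]]
scene 0.068 [[0.529, -0.063], [0.568, -0.029], [0.621, -0.032]]
scene 0.142 [[0.45, -0.084]]
side 0.117 [[0.701, -0.1], [0.592, 0.025], [0.508, -0.005], [0.496, -0.168]]
side 0.068 [[0.606, -0.153], [0.556, -0.15], [0.521, -0.111], [0.524, -0.06], [0.563, -0.026], [0.615, -0.028]]
[ 0.58417641 -0.09192039  0.055     ] [ 0.45049585 -0.08431096  0.07      ] -3.2579021850090637
scene [ 0.5843 -0.0938] -1.82 [[2.4, 4.1], [7.9, 3.1], [8.4, 0.2], [7.4, -2.5], [4.4, -3.5], [1.0, 0.8], [-8.6, -18.9], [-18.3, -3.1], [-12.9, 14.8], [8.2, 5.0]]
side [ 0.5839 -0.0989] -2.39 [[0.0, 3.5], [3.7, 6.7], [3.6, 7.8], [-1.5, 9.9], [-23.5, -3.9], [22.0, -5.3], [5.1, -15.4], [-13.6, -11.2], [-23.6, 5.4], [27.8, 2.6]]
None [ 0.5841 -0.0963] -2.0 [[2.9, 6.3], [7.8, 5.4], [8.2, 2.7], [7.2, 0.3], [4.6, -0.5], [1.6, 3.4], [-8.6, -16.6], [-18.4, -0.5], [-12.9, 17.5], [8.3, 7.0], [-0.2, 0.1], [4.3, 4.1], [4.0, 5.7], [-2.2, 7.8], [-24.0, -6.9], [21.5, -7.6], [4.9, -17.6], [-13.5, -13.5], [-23.4, 2.8], [28.0, 0.0]]
[[ 0.65256778  0.12386734  0.        ]
 [ 0.43609473 -0.25949193  0.        ]]
[[ 0.63724392  0.13369519  0.        ]
 [ 0.43272169 -0.26112833  0.        ]]
```

```bash
python3 - <<'E'
from h import *
f=lambda L:np.array(L,float)/[3.4,3.07]+[95,155]
g=lambda L:np.array(L,float)/3.6+[165,100]
def fit(name,w,r):
    w=w[:,:2]
    def res(q):
        a=np.arctan2(w[:,1]-q[1],w[:,0]-q[0])-q[2]
        k=np.round(a/(np.pi/4))*np.pi/4
        return (w-(q[:2]+r*np.c_[np.cos(k+q[2]),np.sin(k+q[2])])).ravel()
    s=min((least_squares(res,[.586,-.094,t]) for t in (-.3,-.1,.1,.3)),key=lambda s:s.cost)
    print(name,s.x[:2].round(4),np.degrees(s.x[2]).round(2)%45,(s.fun*1e3).round(1).tolist())
hs=und('scene',f([(199,189),(451,154),(528,233),(501,339),(370,406),(151,289)]),.03)
hd=und('side',g([(143,296),(271,398),(396,378),(414,261)]),.03)
ps=und('scene',f([(368,166),(435,197),(450,257)]),.053)
pd=und('side',g([(273,240),(338,244),(382,271),(376,307),(319,331),(246,326)]),.053)
fit('hs',hs,.117);fit('hd',hd,.117);fit('ps',ps,.068);fit('pd',pd,.068)
fit('h',np.r_[hs,hd],.117);fit('p',np.r_[ps,pd],.068)
c=np.array([.5865,-.0945])
def pol(n,P):
    d=P[:,:2]-c; print(n,np.hypot(*d.T).round(4),np.degrees(np.arctan2(d[:,1],d[:,0])).round(1))
pol('button',und('scene',f([(310,77)]),.07))
pol('btn side',und('side',g([(489,268)]),.07))
pol('fins sc',und('scene',f([(260,50),(354,40)]),.088))
pol('fins sd',und('side',g([(490,232),(489,275)]),.088))
pol('column',und('scene',f([(250,520)]),.0))
pol('bottles',und('scene',f([(309,337),(396,322)]),.053))
pol('bottles side',und('side',g([(207,297),(235,262)]),.053))
E
```

```text
hs [ 0.5891 -0.0932] 41.25 [0.3, 0.5, 0.2, -0.1, -0.3, -0.2, -0.1, -0.1, -0.2, -0.1, 0.1, 0.0]
hd [ 0.5845 -0.0922] 41.0 [-0.4, 0.1, -0.2, 0.2, 0.5, -1.0, 0.1, 0.8]
ps [ 0.5902 -0.0934] 18.56 [-0.1, -0.0, -0.4, 0.0, 0.5, 0.0]
pd [ 0.5851 -0.0893] 19.11 [-0.9, 0.7, 0.5, 0.3, 0.2, 0.1, 0.3, -0.5, 0.2, -0.4, -0.3, -0.2]
h [ 0.5873 -0.0928] 41.22 [2.1, 0.1, 1.9, -0.6, 1.4, -0.6, 1.6, -0.5, 1.6, -0.4, 2.0, -0.3, -3.2, 0.2, -2.5, 0.7, -1.9, -0.2, -3.0, 1.6]
p [ 0.5866 -0.091 ] 18.07 [3.2, -2.9, 2.6, -2.6, 3.5, -2.1, -1.2, 2.7, 0.0, 1.4, -0.9, 0.6, -1.8, 0.1, -2.4, 0.8, -2.9, 2.0]
button [0.1374] [175.7]
btn side [0.1434] [179.2]
fins sc [0.1558 0.155 ] [-173.4  163.7]
fins sd [0.1452 0.1468] [-172.2  163. ]
column [0.1833] [-27.8]
bottles [0.0809 0.0792] [-22.5  14.2]
bottles side [0.067  0.0508] [ 26.  -26.1]
```

Holes and pads fit to under 1 mm within each camera. The fit puts the axis near (0.587,-0.0925) and the button direction at 176.2° (about (0.445,-0.083)). The head is at -26°, with blue under it and green at +18.6°. The two cameras disagree by about 5 mm, so I'll move over for a wrist-camera measurement.

Emit:
{"fn": "play_rows", "kwargs": {
  "motion": [
    [-1,4.2,4.0,3,0,0],
    [-2,8.4,8.0,6,0,0],
    [-2,12.6,12.0,9,0,0],
    [-2,16.8,16.0,12,0,0],
    [-2,21,20,15,0,0]
  ]
}}

```text
time_s: 0.78
tcp_pos: [0.3612, -0.3528, 0.2508]
tool_rot: [[-0.0, -0.124, 0.992], [0.001, 0.992, 0.124], [-1.0, 0.001, -0.0]]
force: [1.6, -0.3, 0.2]
opening: 0.0851
```

```bash
cat > rel.py <<'E'
import sys
from h import *
# world target xyz, yaw of tool z (deg) -> tool rows; tool pointing down
from scipy.spatial.transform import Rotation as Ro
def rel(p,yaw):
    s=env.get_state();R=np.array(s['tool_rot'])
    y=np.radians(yaw);z=np.array([np.cos(y),np.sin(y),0]);x=np.array([0,0,-1.]);T=np.c_[x,np.cross(z,x),z]
    return np.r_[R.T@(np.array(p)-s['tcp_pos'])*100,Ro.from_matrix(R.T@T).as_rotvec(degrees=True)].round(2)
if __name__=='__main__':
    s=env.get_state();a=list(map(float,sys.argv[1:]))
    R=s['tool_rot'];print('t',s['time_s'],'tcp',np.round(s['tcp_pos'],4),'yaw',np.degrees(np.arctan2(R[1,2],R[0,2])).round(2),'F',np.round(s['force'],1),'op',round(s['opening'],4))
    for i in range(0,len(a),4): print(rel(a[i:i+3],a[i+3]).tolist())
E
python3 rel.py .47 -.085 .25 -3.8
```

```text
t 0.775 tcp [ 0.3612 -0.3528  0.2508] yaw 7.1 F [ 1.6 -0.3  0.2] op 0.0851
[0.11, 25.23, 14.11, 10.9, -0.02, -0.07]
```

Emit:
{"fn": "play_rows", "kwargs": {
  "motion": [
    [0,5,2.8,2.5,0,0],
    [0,10,5.6,5,0,0],
    [0,15,8.4,7.5,0,0],
    [0,20,11.2,10,0,0],
    [0,24.5,13.8,10.9,0,0]
  ]
}}

```text
time_s: 1.4
tcp_pos: [0.4681, -0.0906, 0.2512]
tool_rot: [[0.0, 0.066, 0.998], [0.001, 0.998, -0.066], [-1.0, 0.001, -0.0]]
force: [-0.2, 0.2, 0.2]
opening: 0.0853
```

Emit:
{"fn": "play_rows", "kwargs": {
  "motion": [
    [0,0.6,0.3,0,0,0],
    [0,0.6,0.3,0,0,0]
  ]
}}

```text
time_s: 1.65
tcp_pos: [0.4714, -0.0844, 0.251]
tool_rot: [[-0.001, 0.065, 0.998], [0.001, 0.998, -0.065], [-1.0, 0.001, -0.001]]
force: [-0.1, 0.3, 0.5]
opening: 0.0857
```

```bash
python3 - <<'E'
from h import *
c=env.get_calibration('wrist');s=env.get_state();im=env.camera('wrist')
print(s['time_s'],s['tcp_pos'],abs(s['joint_velocities']).max())
import pickle;pickle.dump(c,open('cw1.pkl','wb'))
im=cv2.cvtColor(im,cv2.COLOR_RGB2BGR);cv2.imwrite('pics/wrist1.png',cv2.resize(im,(800,600),interpolation=cv2.INTER_CUBIC))
E
```

```text
1.65 [ 0.47137521 -0.08442869  0.25096701] 1.7393160942486139
```

View pics/wrist1.png

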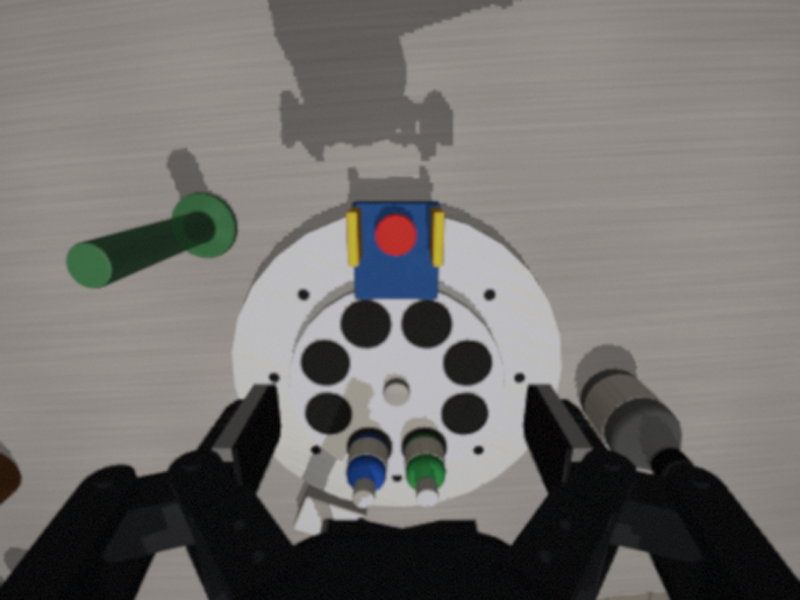

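The wrist view shows the button at (396,235), the fins at x≈353 and 438, the holes, and both bottles at the bottom around (366,460) and (425,460). I'll compute positions from it.

```bash
python3 - <<'E'
from h import *
import pickle;c=pickle.load(open('cw1.pkl','rb'))
S=lambda L:(np.array(L,float)+.5)/1.5625-.5
def fit(name,w,r):
    w=w[:,:2]
    def res(q):
        a=np.arctan2(w[:,1]-q[1],w[:,0]-q[0])-q[2]
        k=np.round(a/(np.pi/4))*np.pi/4
        return (w-(q[:2]+r*np.c_[np.cos(k+q[2]),np.sin(k+q[2])])).ravel()
    s=min((least_squares(res,[.586,-.094,t]) for t in (-.3,-.1,.1,.3)),key=lambda s:s.cost)
    print(name,s.x[:2].round(4),np.degrees(s.x[2]).round(2)%45,(s.fun*1e3).round(1).tolist())
fit('h',und('wrist',S([(304,294),(490,295),(274,377),(519,377),(316,450),(479,450),(397,478)]),.03,c),.117)
fit('p',und('wrist',S([(366,324),(427,324),(325,362),(467,362),(328,412),(465,413)]),.053,c),.068)
print(und('wrist',S([(396,235)]),.07,c))
print(und('wrist',S([(353,212),(353,266),(438,210),(438,266)]),.088,c))
print('cyl,can',und('wrist',S([(205,225),(610,385)]),0.0,c))
E
```

```text
h [ 0.587  -0.0984] 41.11 [-0.7, 0.1, 0.0, 0.4, -0.4, -0.5, -0.7, -0.4, 0.4, -0.0, 0.2, 0.7, 1.1, -0.3]
p [ 0.5852 -0.0987] 18.49 [0.8, 0.1, 0.6, 0.1, 0.1, -0.1, -0.4, -0.5, -0.9, -0.1, -0.3, 0.5]
[[ 0.44443133 -0.0888338   0.07      ]]
[[ 0.42314041 -0.11750705  0.088     ]
 [ 0.46203455 -0.12143026  0.088     ]
 [ 0.42573533 -0.05768119  0.088     ]
 [ 0.46617296 -0.05932388  0.088     ]]
cyl,can [[ 0.43453197 -0.26585363  0.        ]
 [ 0.62765045  0.12272803  0.        ]]
```

```bash
python3 rel.py .445 -.086 .10 -3.85
```

```text
t 1.7 tcp [ 0.4711 -0.0851  0.251 ] yaw -3.79 F [0.1 0.2 0. ] op 0.0856
[15.1, -0.28, -2.59, 0.06, -0.04, -0.07]
```

Emit:
{"fn": "play_rows", "kwargs": {
  "claw": 0,
  "motion": [
    [2,-0.2,-1.3,0,0,0],
    [5,-0.3,-2.6,0,0,0],
    [8,-0.3,-2.6,0,0,0],
    [11,-0.3,-2.6,0,0,0],
    [13,-0.3,-2.6,0,0,0]
  ]
}}

```text
time_s: 2.33
tcp_pos: [0.4437, -0.0877, 0.1199]
tool_rot: [[-0.002, 0.068, 0.998], [0.001, 0.998, -0.068], [-1.0, 0.001, -0.002]]
force: [0.9, -0.3, 0.1]
opening: -0.0
```

```bash
python3 - <<'E'
from h import *
import pickle
im=cv2.cvtColor(env.camera('wrist'),cv2.COLOR_RGB2BGR);cv2.imwrite('pics/wrist2.png',cv2.resize(im,(800,600),interpolation=cv2.INTER_CUBIC))
im=cv2.cvtColor(env.camera('side'),cv2.COLOR_RGB2BGR);cv2.imwrite('pics/side2.png',cv2.resize(im[90:260,165:390],None,fx=3.5,fy=3.5,interpolation=cv2.INTER_CUBIC))
E
python3 rel.py .445 -.086 .075 -3.85
```

```text
t 2.425 tcp [ 0.4428 -0.0877  0.1192] yaw -3.92 F [-0.5  0.1 -0.4] op -0.0001
[4.42, 0.18, 0.23, -0.07, -0.27, -0.02]
```

View pics/wrist2.png

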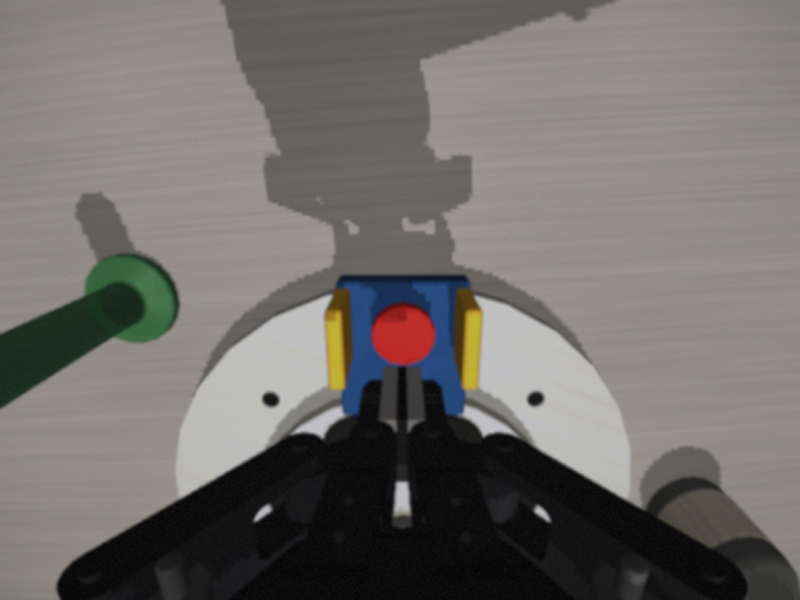

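View pics/side2.png

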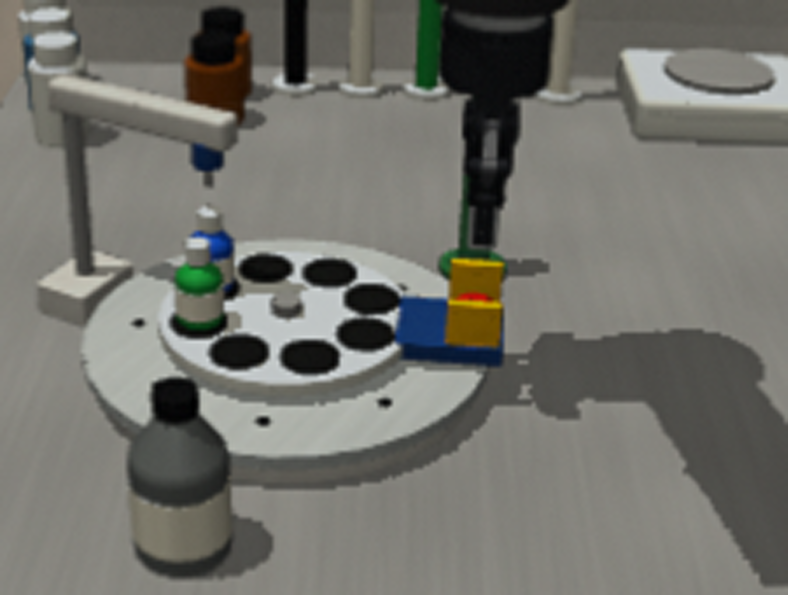

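The fingertips (402,370) are lined up with the button (403,335) midway between the fins. Now descending and pressing.

Emit:
{"fn": "play_rows", "kwargs": {
  "motion": [
    [2,0.1,0.2,0,-0.3,0],
    [4,0.1,0.2,0,-0.3,0],
    [4.7,0.1,0.2,0,-0.3,0],
    [5.1,0.1,0.2,0,-0.3,0],
    [5.4,0.1,0.2,0,-0.3,0]
  ]
}}

```text
time_s: 3.05
tcp_pos: [0.4448, -0.0871, 0.0659]
tool_rot: [[0.001, 0.068, 0.998], [-0.0, 0.998, -0.068], [-1.0, 0.0, 0.001]]
force: [-1.9, -1.1, 6.1]
opening: 0.0001
```

```bash
python3 rel.py .445 -.086 .060 -3.85
```

```text
t 3.05 tcp [ 0.4448 -0.0871  0.0659] yaw -3.92 F [-1.9 -1.1  6.1] op 0.0001
[0.59, 0.11, 0.01, -0.07, 0.06, -0.0]
```

Emit:
{"fn": "play_rows", "kwargs": {
  "motion": [
    [0.4,0,0,0,0,0],
    [0.65,0,0,0,0,0],
    [0.65,0,0,0,0,0]
  ]
}}

```text
time_s: 3.42
tcp_pos: [0.4448, -0.0872, 0.0602]
tool_rot: [[0.001, 0.068, 0.998], [-0.0, 0.998, -0.068], [-1.0, 0.0, 0.001]]
force: [-3.7, 0.2, 8.9]
opening: -0.0001
```

```bash
cat > arc.py <<'E'
# rows along the arc: radial r, tangential lead d (m, clockwise), z, list of table angles (deg clockwise)
from rel import *
C=np.array([.587,-.0955]);A0=176.15
def arc(r,d,z,th):
    for t in th:
        a=np.radians(A0-t);u=np.array([np.cos(a),np.sin(a)]);v=np.array([np.sin(a),-np.cos(a)])
        print(t,rel(np.r_[C+r*u+d*v,z],A0-t-180).tolist())
if __name__=='__main__':
    a=list(map(float,sys.argv[1:]))
    s=env.get_state();p=np.array(s['tcp_pos']);q=p[:2]-C;R=s['tool_rot']
    print('t',s['time_s'],'tcp',p.round(4),'r',np.hypot(*q).round(4),'ang',round((A0-np.degrees(np.arctan2(q[1],q[0])))%360,2),'yawturn',round((A0-180-np.degrees(np.arctan2(R[1,2],R[0,2])))%360,2),'F',np.round(s['force'],1))
    arc(a[0],a[1],a[2],a[3:])
E
python3 arc.py .142 .010 .0597 0 2 4 6 8 10
```

```text
t 3.425 tcp [ 0.4448 -0.0872  0.0602] r 0.1424 ang 359.5 yawturn 0.06 F [-3.7  0.2  8.9]
0.0 [0.05, 1.13, 0.04, -0.06, 0.08, -0.0]
2.0 [0.05, 1.62, 0.08, 1.94, 0.08, -0.0]
4.0 [0.05, 2.11, 0.14, 3.94, 0.08, -0.0]
6.0 [0.05, 2.6, 0.22, 5.94, 0.08, -0.01]
8.0 [0.05, 3.09, 0.32, 7.94, 0.08, -0.01]
10.0 [0.05, 3.58, 0.43, 9.94, 0.08, -0.01]
```

Emit:
{"fn": "play_rows", "kwargs": {
  "motion": [
    [0,0.4,0,0,0,0],
    [0,0.8,0,0,0,0],
    [0,1.1,0,0,0,0],
    [0,1.4,0,1,0,0],
    [0,1.6,0.1,2,0,0]
  ]
}}

```text
time_s: 4.05
tcp_pos: [0.4475, -0.0713, 0.0613]
tool_rot: [[0.003, 0.103, 0.995], [-0.0, 0.995, -0.103], [-1.0, 0.0, 0.003]]
force: [-3.4, -0.2, 7.2]
opening: 0.0
```

```bash
python3 - <<'E'
from h import *
im=cv2.cvtColor(env.camera('wrist'),cv2.COLOR_RGB2BGR);cv2.imwrite('pics/wrist3.png',cv2.resize(im,(800,600),interpolation=cv2.INTER_CUBIC))
E
python3 arc.py .142 .010 .0597 2 4 6 8 10 12
```

```text
t 4.1 tcp [ 0.4475 -0.0711  0.0612] r 0.1416 ang 6.07 yawturn 2.12 F [-2.9  0.2  8. ]
2.0 [0.15, -0.0, -0.08, -0.12, 0.15, -0.01]
4.0 [0.15, 0.49, -0.03, 1.88, 0.15, -0.02]
6.0 [0.15, 0.98, 0.03, 3.88, 0.15, -0.02]
8.0 [0.15, 1.47, 0.1, 5.88, 0.15, -0.02]
10.0 [0.15, 1.96, 0.2, 7.88, 0.15, -0.02]
12.0 [0.15, 2.45, 0.31, 9.88, 0.15, -0.03]
```

View pics/wrist3.png

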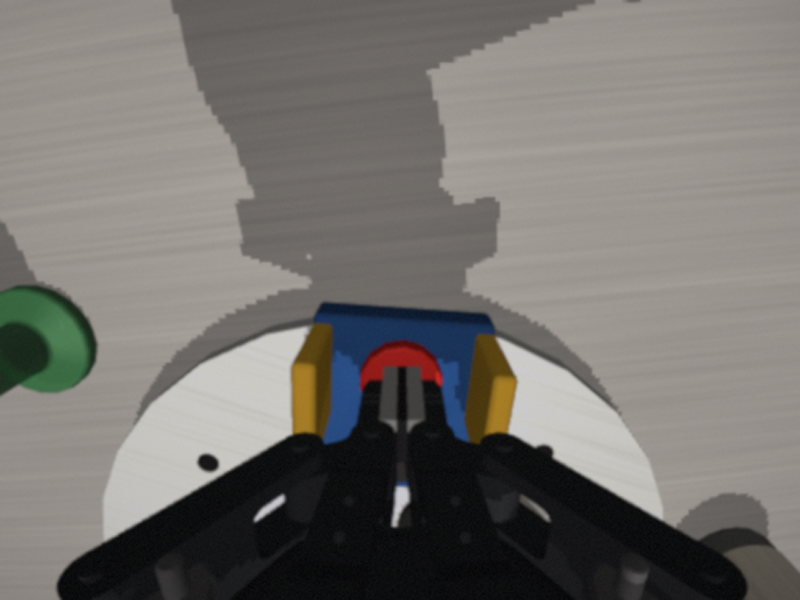

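The fingertip stayed centred on the button and friction is carrying the table, about 6° so far. The plunger is pressed about 9 mm. I'll continue along the arc.

```bash
python3 arc.py .142 0 .0597 8 10 12 14 16
```

```text
t 4.1 tcp [ 0.4475 -0.0711  0.0612] r 0.1416 ang 6.07 yawturn 2.12 F [-2.9  0.2  8. ]
8.0 [0.15, 0.48, 0.0, 5.88, 0.15, -0.02]
10.0 [0.15, 0.97, 0.06, 7.88, 0.15, -0.02]
12.0 [0.15, 1.46, 0.14, 9.88, 0.15, -0.03]
14.0 [0.15, 1.95, 0.23, 11.88, 0.15, -0.03]
16.0 [0.15, 2.43, 0.34, 13.88, 0.15, -0.03]
```

Emit:
{"fn": "play_rows", "kwargs": {
  "motion": [
    [0.15,0.5,0,5,0.1,0],
    [0.15,1.0,0.1,7.9,0.1,0],
    [0.15,1.5,0.15,9.9,0.1,0],
    [0.15,1.95,0.25,11.9,0.1,0],
    [0.15,2.4,0.35,13.9,0.1,0]
  ]
}}

```text
time_s: 4.72
tcp_pos: [0.4544, -0.0474, 0.0609]
tool_rot: [[0.003, 0.34, 0.94], [0.0, 0.94, -0.34], [-1.0, 0.001, 0.003]]
force: [-2.5, -1.0, 7.7]
opening: 0.0005
```

```bash
python3 arc.py .142 0 .0597 18 20 22 24 26
```

```text
t 4.725 tcp [ 0.4544 -0.0474  0.0609] r 0.141 ang 16.07 yawturn 16.05 F [-2.5 -1.   7.7]
18.0 [0.12, 0.48, -0.09, 1.95, 0.15, -0.08]
20.0 [0.12, 0.97, -0.06, 3.95, 0.15, -0.09]
22.0 [0.12, 1.47, -0.02, 5.95, 0.14, -0.09]
24.0 [0.13, 1.96, 0.04, 7.95, 0.14, -0.09]
26.0 [0.13, 2.45, 0.12, 9.95, 0.14, -0.09]
```

Emit:
{"fn": "play_rows", "kwargs": {
  "motion": [
    [0.15,0.5,-0.05,2,0.1,0],
    [0.15,1.0,-0.05,4,0.1,0],
    [0.15,1.5,0,6,0.1,0],
    [0.15,1.95,0.05,8,0.1,0],
    [0.15,2.4,0.1,10,0.1,0]
  ]
}}

```text
time_s: 5.35
tcp_pos: [0.4651, -0.0249, 0.0609]
tool_rot: [[0.004, 0.499, 0.867], [0.002, 0.867, -0.499], [-1.0, 0.004, 0.003]]
force: [-0.4, -2.3, 8.3]
opening: -0.0001
```

```bash
python3 - <<'E'
from h import *
im=cv2.cvtColor(env.camera('wrist'),cv2.COLOR_RGB2BGR);cv2.imwrite('pics/wrist4.png',cv2.resize(im,(800,600),interpolation=cv2.INTER_CUBIC))
im=cv2.cvtColor(env.camera('scene'),cv2.COLOR_RGB2BGR)[155:350,95:330]
cv2.imwrite('pics/scene4.png',cv2.resize(im,None,fx=3,fy=3,interpolation=cv2.INTER_CUBIC))
E
python3 arc.py .142 0 .0597 28 30 32 34 36
```

```text
t 5.45 tcp [ 0.4654 -0.0245  0.0609] r 0.1408 ang 26.44 yawturn 26.05 F [-0.3  1.1  6.5]
28.0 [0.12, 0.39, -0.11, 1.95, 0.18, -0.24]
30.0 [0.13, 0.88, -0.09, 3.95, 0.18, -0.25]
32.0 [0.13, 1.38, -0.04, 5.95, 0.17, -0.25]
34.0 [0.13, 1.87, 0.02, 7.95, 0.17, -0.25]
36.0 [0.13, 2.36, 0.09, 9.95, 0.17, -0.26]
```

View pics/wrist4.png

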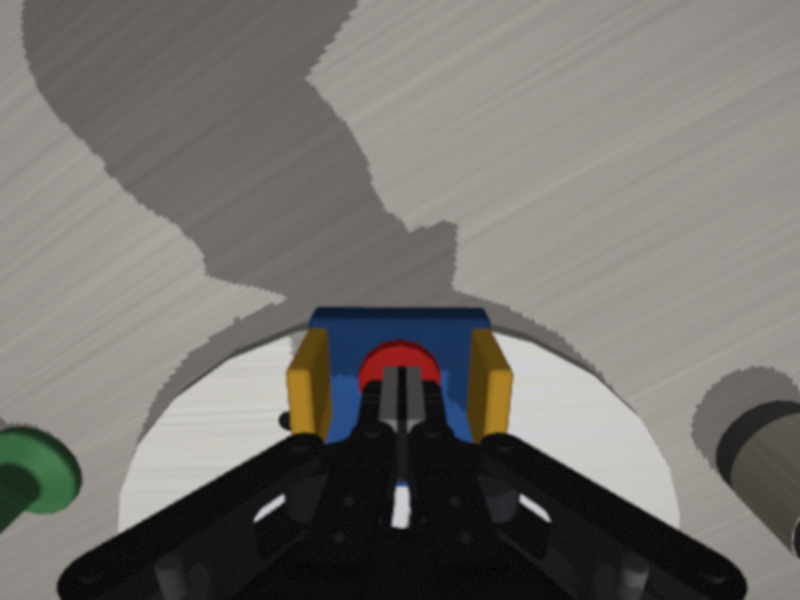

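View pics/scene4.png

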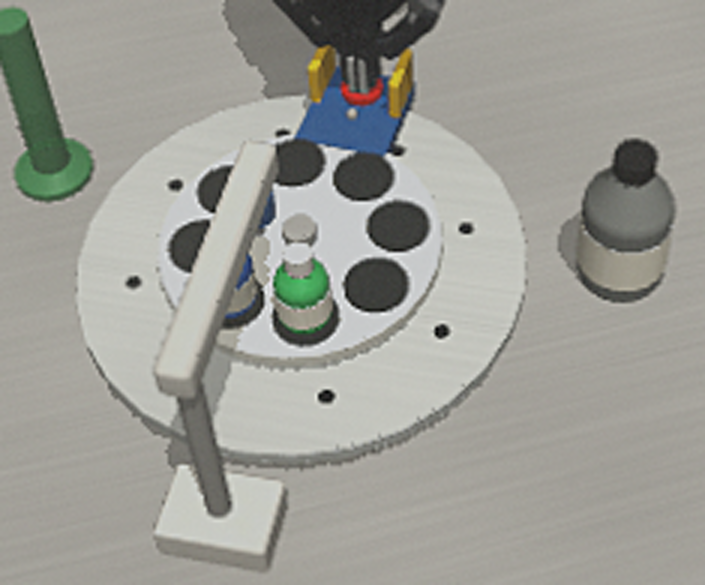

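The table is at about 26° with the finger still centred and both bottles upright. Continuing.

Emit:
{"fn": "play_rows", "kwargs": {
  "motion": [
    [0.1,0.45,-0.05,2,0.1,-0.2],
    [0.1,0.9,-0.05,4,0.1,-0.2],
    [0.1,1.4,0,6,0.1,-0.2],
    [0.1,1.9,0.05,8,0.1,-0.2],
    [0.1,2.35,0.1,10,0.1,-0.2]
  ]
}}

```text
time_s: 6.08
tcp_pos: [0.4798, -0.0043, 0.0616]
tool_rot: [[0.005, 0.642, 0.767], [0.0, 0.767, -0.642], [-1.0, 0.003, 0.003]]
force: [1.3, -3.1, 6.8]
opening: 0.0001
```

```bash
python3 arc.py .142 0 .0597 37 38 39 40; python3 arc.py .142 0 .075 40
```

```text
t 6.075 tcp [ 0.4798 -0.0043  0.0616] r 0.1408 ang 36.52 yawturn 36.06 F [ 1.3 -3.1  6.8]
37.0 [0.19, 0.12, -0.12, 0.94, 0.2, -0.2]
38.0 [0.19, 0.37, -0.12, 1.94, 0.2, -0.2]
39.0 [0.19, 0.61, -0.11, 2.94, 0.19, -0.21]
40.0 [0.19, 0.86, -0.09, 3.94, 0.19, -0.21]
t 6.075 tcp [ 0.4798 -0.0043  0.0616] r 0.1408 ang 36.52 yawturn 36.06 F [ 1.3 -3.1  6.8]
40.0 [-1.34, 0.87, -0.09, 3.94, 0.19, -0.21]
```

Emit:
{"fn": "play_rows", "kwargs": {
  "motion": [
    [0.2,0.2,-0.1,1,0.1,-0.2],
    [0.2,0.45,-0.1,2,0.1,-0.2],
    [0.2,0.65,-0.1,3,0.1,-0.2],
    [0.2,0.85,-0.1,4,0.1,-0.2]
  ]
}}

```text
time_s: 6.58
tcp_pos: [0.4865, 0.003, 0.0613]
tool_rot: [[0.005, 0.693, 0.721], [-0.001, 0.721, -0.693], [-1.0, 0.003, 0.004]]
force: [1.4, -3.3, 7.8]
opening: -0.0
```

```bash
python3 - <<'E'
from h import *
import pickle
pickle.dump(env.get_calibration('wrist'),open('cw5.pkl','wb'))
im=cv2.cvtColor(env.camera('wrist'),cv2.COLOR_RGB2BGR);cv2.imwrite('pics/wrist5.png',cv2.resize(im,(800,600),interpolation=cv2.INTER_CUBIC))
im=cv2.cvtColor(env.camera('scene'),cv2.COLOR_RGB2BGR)[155:350,95:330]
cv2.imwrite('pics/scene5.png',cv2.resize(im,None,fx=3.4,fy=3.07,interpolation=cv2.INTER_CUBIC))
E
python3 arc.py .142 0 .075 40
```

```text
t 6.675 tcp [0.4868 0.0032 0.0614] r 0.1407 ang 40.71 yawturn 40.02 F [ 1.5 -3.6  7.3]
40.0 [-1.37, -0.17, -0.13, -0.02, 0.25, -0.21]
```

View pics/wrist5.png

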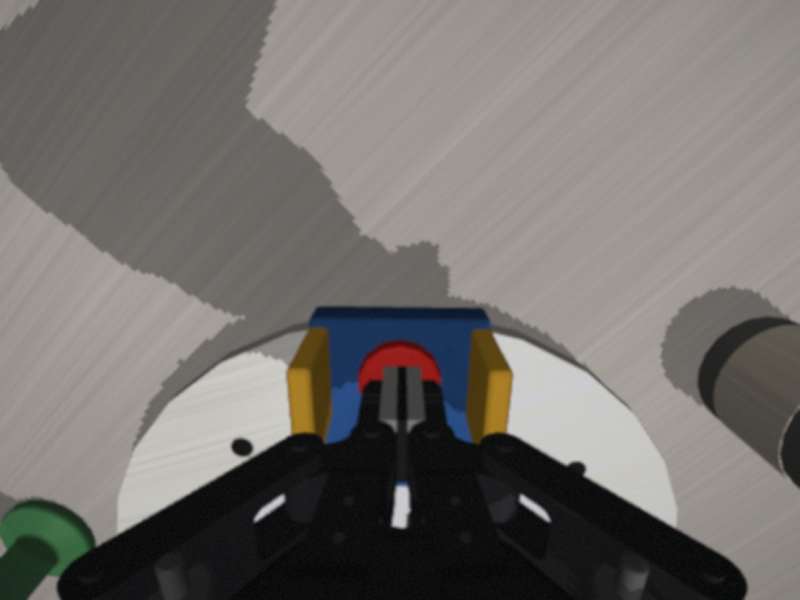

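View pics/scene5.png

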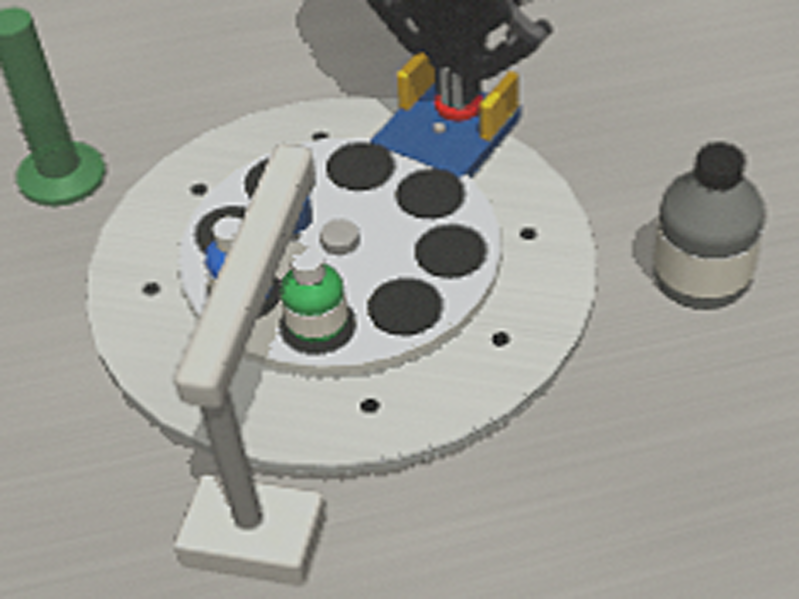

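The pads show the table at about 41°, still short of the hole. Releasing the plunger now lets the pin ride on the plate. I'll lift the fingertip to 5 mm above the free button height and nudge the leading fin slowly until the pin snaps in.

Emit:
{"fn": "play_rows", "kwargs": {
  "motion": [
    [-0.5,0,-0.1,0,0.2,-0.2],
    [-1.4,0,-0.1,0,0.2,-0.2],
    [-1.4,0,-0.1,0,0.2,-0.2]
  ]
}}

```text
time_s: 7.05
tcp_pos: [0.4864, 0.0042, 0.0762]
tool_rot: [[0.002, 0.693, 0.721], [0.0, 0.721, -0.693], [-1.0, 0.002, 0.001]]
force: [0.1, -0.3, -0.3]
opening: 0.0001
```

```bash
python3 - <<'E'
from h import *
im=cv2.cvtColor(env.camera('scene'),cv2.COLOR_RGB2BGR)[155:350,95:330]
cv2.imwrite('pics/scene6.png',cv2.resize(im,None,fx=3.4,fy=3.07,interpolation=cv2.INTER_CUBIC))
E
python3 arc.py .142 0.011 .075 40 41 42 43 44 45 46
```

```text
t 7.1 tcp [0.4861 0.0041 0.0757] r 0.1418 ang 40.77 yawturn 40.02 F [-0.1  1.2 -0.8]
40.0 [0.07, 0.91, -0.03, -0.02, 0.06, -0.06]
41.0 [0.07, 1.16, -0.0, 0.98, 0.06, -0.06]
42.0 [0.08, 1.4, 0.02, 1.98, 0.06, -0.06]
43.0 [0.08, 1.65, 0.05, 2.98, 0.06, -0.06]
44.0 [0.08, 1.9, 0.08, 3.98, 0.06, -0.06]
45.0 [0.08, 2.14, 0.12, 4.98, 0.06, -0.06]
46.0 [0.08, 2.39, 0.17, 5.98, 0.06, -0.06]
```

View pics/scene6.png

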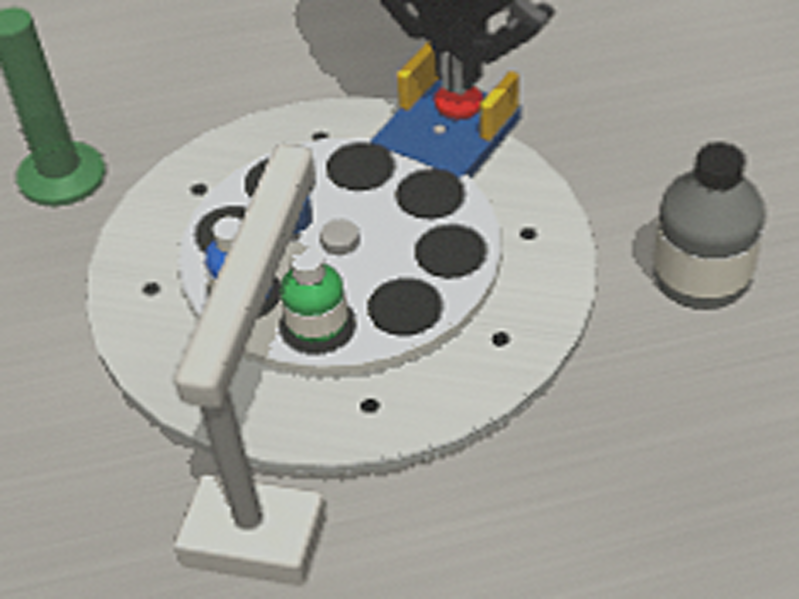

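The plunger is released and the pin is riding on the plate, with the table still. Nudging the fin.

Emit:
{"fn": "play_rows", "kwargs": {
  "motion": [
    [0,0.4,0,0,0,0],
    [0,0.7,0,0.5,0,0],
    [0,0.9,0,0.5,0,0],
    [0,1.05,0,1,0,0],
    [0,1.2,0,1,0,0]
  ]
}}

```text
time_s: 7.72
tcp_pos: [0.4944, 0.0128, 0.0757]
tool_rot: [[0.001, 0.706, 0.709], [-0.0, 0.709, -0.706], [-1.0, 0.001, 0.001]]
force: [0.8, -0.6, -1.0]
opening: 0.0001
```

```bash
python3 arc.py .142 0.0125 .075 41 42 43 44 45 46
```

```text
t 7.725 tcp [0.4944 0.0128 0.0757] r 0.1425 ang 45.62 yawturn 41.04 F [ 0.8 -0.6 -1. ]
41.0 [0.07, 0.1, -0.0, -0.04, 0.05, -0.05]
42.0 [0.07, 0.35, 0.02, 0.96, 0.05, -0.05]
43.0 [0.07, 0.6, 0.05, 1.96, 0.05, -0.05]
44.0 [0.07, 0.85, 0.08, 2.96, 0.05, -0.05]
45.0 [0.07, 1.09, 0.12, 3.96, 0.05, -0.05]
46.0 [0.07, 1.34, 0.16, 4.96, 0.05, -0.05]
```

Emit:
{"fn": "play_rows", "kwargs": {
  "motion": [
    [0,0.15,0,0.5,0,0],
    [0,0.3,0,1,0,0],
    [0,0.4,0,1.5,0,0],
    [0,0.5,0.05,2,0,0]
  ]
}}

```text
time_s: 8.22
tcp_pos: [0.4982, 0.016, 0.0756]
tool_rot: [[0.001, 0.731, 0.683], [0.0, 0.683, -0.731], [-1.0, 0.001, 0.001]]
force: [-1.5, -1.1, -0.0]
opening: -0.0004
```

```bash
python3 - <<'E'
from h import *
im=cv2.cvtColor(env.camera('wrist'),cv2.COLOR_RGB2BGR);cv2.imwrite('pics/wrist7.png',cv2.resize(im,(800,600),interpolation=cv2.INTER_CUBIC))
E
python3 arc.py .142 0.0125 .075 43 44 45 46
```

```text
t 8.275 tcp [0.4986 0.0163 0.0756] r 0.1425 ang 47.81 yawturn 43.09 F [ 0.2 -0.8  0.3]
43.0 [0.06, 0.05, -0.0, -0.09, 0.05, -0.09]
44.0 [0.06, 0.3, 0.02, 0.91, 0.05, -0.09]
45.0 [0.06, 0.55, 0.05, 1.91, 0.05, -0.09]
46.0 [0.07, 0.8, 0.08, 2.91, 0.05, -0.09]
```

View pics/wrist7.png

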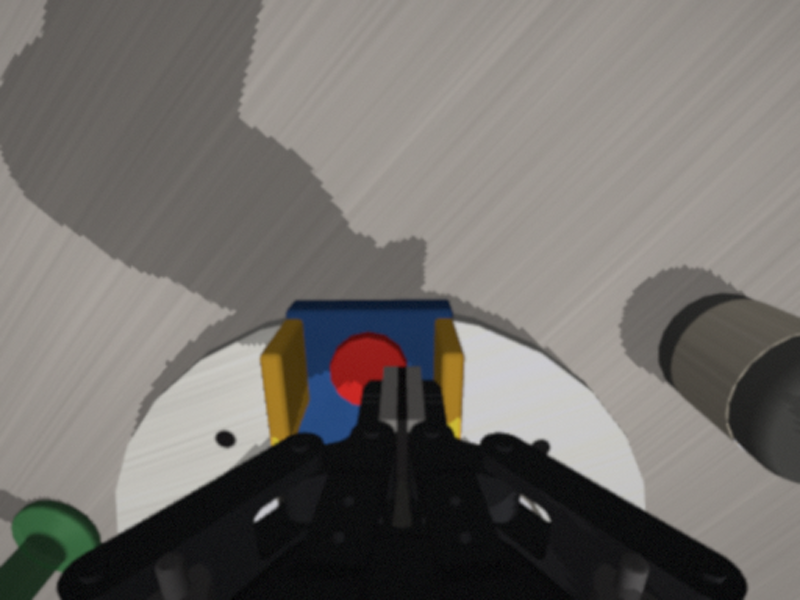

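The fingertip edge (440) has just met the fin's inner face. Continuing in small steps and watching the force.

Emit:
{"fn": "play_rows", "kwargs": {
  "motion": [
    [0,0.12,0,0.5,0,0],
    [0,0.22,0,1,0,0],
    [0,0.32,0,1.5,0,0]
  ]
}}

```text
time_s: 8.65
tcp_pos: [0.501, 0.0186, 0.0757]
tool_rot: [[0.002, 0.749, 0.663], [0.0, 0.663, -0.749], [-1.0, 0.002, 0.001]]
force: [-1.0, -1.2, 0.0]
opening: 0.0001
```

```bash
python3 arc.py .142 0.0125 .075 44 45 46
```

```text
t 8.65 tcp [0.501  0.0186 0.0757] r 0.1429 ang 49.15 yawturn 44.62 F [-1.  -1.2  0. ]
44.0 [0.07, -0.03, 0.03, -0.62, 0.05, -0.09]
45.0 [0.07, 0.22, 0.05, 0.38, 0.05, -0.09]
46.0 [0.07, 0.46, 0.08, 1.38, 0.04, -0.09]
```

Emit:
{"fn": "play_rows", "kwargs": {
  "motion": [
    [0,0.1,0,0.3,0,0],
    [0,0.18,0,0.5,0,0],
    [0,0.25,0,0.5,0,0]
  ]
}}

```text
time_s: 9.02
tcp_pos: [0.5028, 0.0201, 0.0756]
tool_rot: [[0.002, 0.754, 0.656], [0.0, 0.656, -0.754], [-1.0, 0.001, 0.001]]
force: [0.0, -1.4, 0.6]
opening: 0.0004
```

```bash
python3 - <<'E'
from h import *
im=cv2.cvtColor(env.camera('wrist'),cv2.COLOR_RGB2BGR);cv2.imwrite('pics/wrist8.png',cv2.resize(im,(800,600),interpolation=cv2.INTER_CUBIC))
im=cv2.cvtColor(env.camera('scene'),cv2.COLOR_RGB2BGR)[155:350,95:330]
cv2.imwrite('pics/scene8.png',cv2.resize(im,None,fx=3.4,fy=3.07,interpolation=cv2.INTER_CUBIC))
E
python3 arc.py .142 0.0125 .075 44 45 46
```

```text
t 9.125 tcp [0.5029 0.0202 0.0756] r 0.143 ang 50.15 yawturn 45.12 F [-0.5 -1.8 -0.8]
44.0 [0.06, -0.28, 0.03, -1.12, 0.05, -0.08]
45.0 [0.06, -0.03, 0.05, -0.12, 0.05, -0.08]
46.0 [0.06, 0.21, 0.07, 0.88, 0.05, -0.09]
```

View pics/wrist8.png

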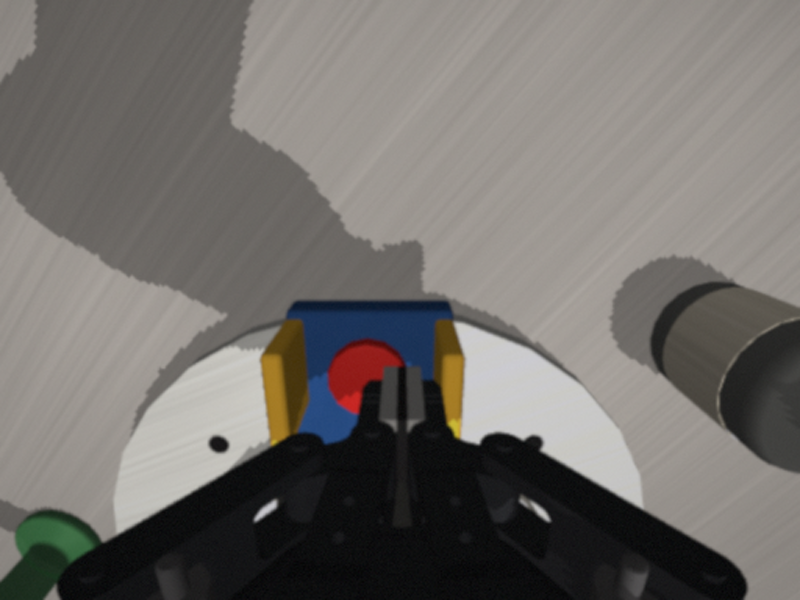

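View pics/scene8.png

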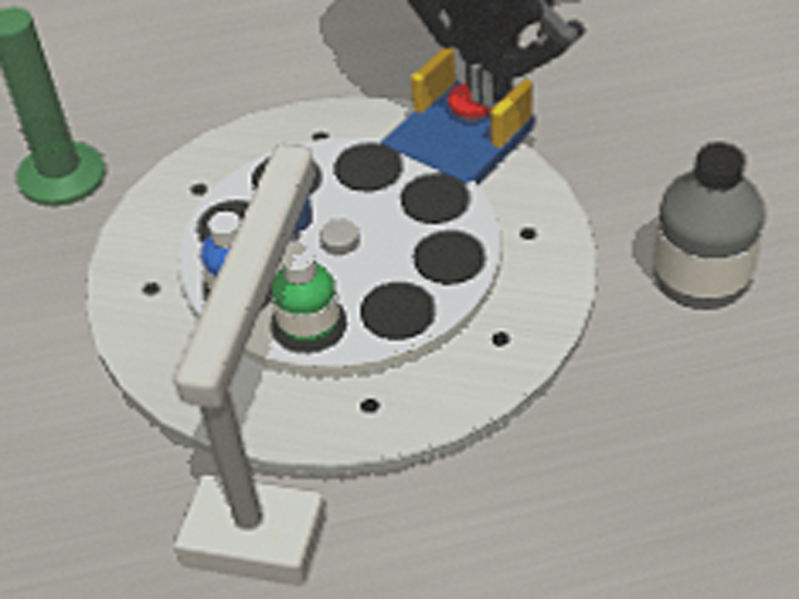

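In the scene view the pads are back exactly where they started ((368,166), (435,197), (449,257)), so the table is at about 45°. In the wrist view the button moved and grew, which suggests it rose. I'll check its height.

```bash
python3 - <<'E'
from h import *
c=env.get_calibration('wrist')
C=np.array([.587,-.0955])
# local check: compare predicted vertical position of button relative to fin top corners
for ctr in ([.587,-.0955],[.587,-.0985]):
  for t in (44,45,46):
    a=np.radians(176.15-t);u=np.array([np.cos(a),np.sin(a)]);v=np.array([np.sin(a),-np.cos(a)])
    P=[np.r_[ctr+.142*u,z] for z in (.063,.066,.070)]
    P+=[np.r_[ctr+(.142+20e-3*s)*u-.027*v,.088] for s in (1,-1)]+[np.r_[ctr+(.162)*u+.027*v,.088]]
    q=(proj('wrist',P,c)+.5)*1.5625-.5
    e=[np.r_[ctr+(.142)*u-.016*v,z] for z in (.063,.070)]+[np.r_[ctr+(.142)*u+.016*v,z] for z in (.063,.070)]
    qe=(proj('wrist',e,c)+.5)*1.5625-.5
    print(ctr,t,q.round(1).tolist(),'left/right edges',qe[:,0].round(1))
for n in ('7','8'):
    im=cv2.imread(f'pics/wrist{n}.png');m=(im[...,2]>120)&(im[...,1]<70)&(im[...,0]<70)
    y,x=np.nonzero(m);print(n,x.min(),x.max(),y.min(),y.max(),m.sum())
    m=(im[...,2]>150)&(im[...,1]>100)&(im[...,0]<80)
    y,x=np.nonzero(m[:, :320]);print('fin',x.min(),x.max(),y.min(),y.max())
    cv2.imwrite(f'pics/crop{n}.png',cv2.resize(im[280:460,230:490],None,fx=3,fy=3,interpolation=cv2.INTER_CUBIC))
E
```

```text
[0.587, -0.0955] 44 [[366.9, 368.6], [366.3, 372.1], [365.6, 376.9], [278.3, 351.0], [291.1, 450.1], [439.2, 348.1]] left/right edges [327.5 324.6 406.4 406.7]
[0.587, -0.0955] 45 [[373.0, 368.5], [372.6, 372.0], [371.9, 376.9], [286.5, 349.7], [296.7, 449.0], [447.7, 349.2]] left/right edges [333.5 330.9 412.6 413. ]
[0.587, -0.0955] 46 [[379.2, 368.5], [378.8, 372.0], [378.3, 376.9], [294.8, 348.4], [302.4, 448.0], [456.0, 350.5]] left/right edges [339.6 337.2 418.7 419.4]
[0.587, -0.0985] 44 [[362.2, 373.6], [361.6, 377.1], [360.7, 382.1], [273.1, 357.1], [286.4, 455.1], [433.2, 354.2]] left/right edges [323.  319.9 401.6 401.6]
[0.587, -0.0985] 45 [[368.3, 373.5], [367.8, 377.1], [367.0, 382.0], [281.3, 355.8], [291.9, 454.0], [441.6, 355.4]] left/right edges [329.  326.2 407.7 408. ]
[0.587, -0.0985] 46 [[374.4, 373.5], [374.0, 377.1], [373.4, 382.0], [289.5, 354.6], [297.6, 453.1], [449.9, 356.7]] left/right edges [335.1 332.5 413.8 414.3]
7 331 403 338 404 2742
fin 261 285 357 444
8 329 399 345 412 2581
fin 261 285 357 444
```

View pics/crop8.png

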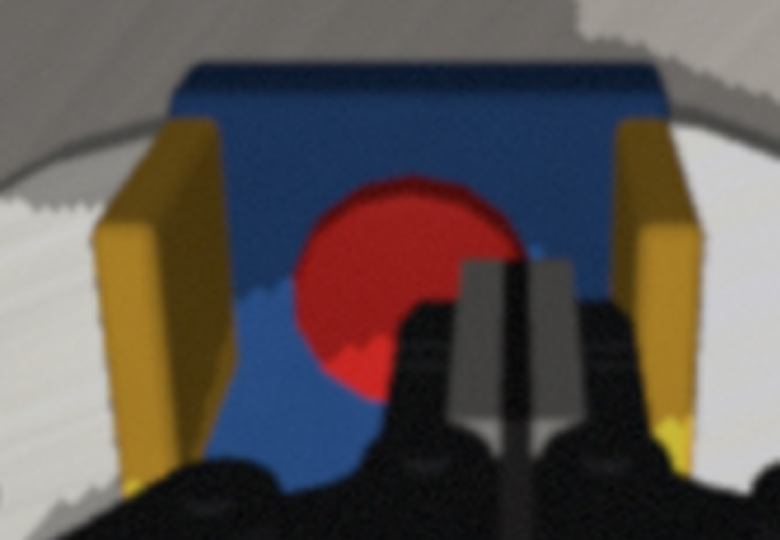

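View pics/crop7.png

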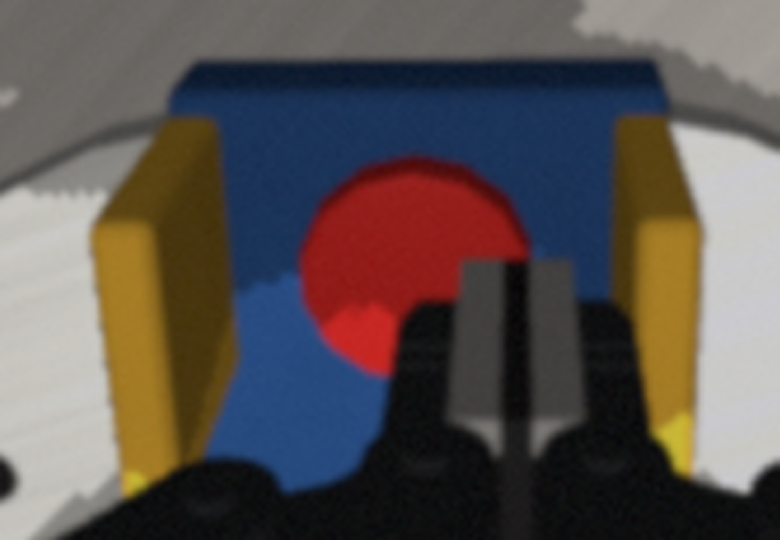

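Relative to the fins, which look the same in both pictures, the button moved down 7.5 px and its left edge moved left 2–4 px. The model predicts 8.3 px and 2.7 px for a 7 mm rise, so the pin has snapped into the hole. I'll back off the fin and lift away.

Emit:
{"fn": "play_rows", "kwargs": {
  "motion": [
    [0,-0.5,0,0,0,0],
    [0,-1.1,0,0,0,0],
    [-1,-1.2,0,0,0,0],
    [-4,-1.2,-0.5,0,0,0],
    [-9,-1.2,-1,0,0,0]
  ]
}}

```text
time_s: 9.75
tcp_pos: [0.4862, 0.0195, 0.1661]
tool_rot: [[-0.001, 0.755, 0.656], [-0.001, 0.656, -0.755], [-1.0, -0.001, -0.0]]
force: [1.2, 0.6, -0.3]
opening: 0.0002
```

Emit:
{"fn": "play_rows", "kwargs": {
  "motion": [
    [-4,0,0,0,0,0],
    [-8,0,2,0,0,0],
    [-8,0,4,0,0,0],
    [-8,0,4,0,0,0]
  ]
}}

```text
time_s: 10.25
tcp_pos: [0.5129, -0.0111, 0.247]
tool_rot: [[0.0, 0.755, 0.655], [-0.0, 0.655, -0.755], [-1.0, 0.0, 0.0]]
force: [0.1, 0.1, 0.1]
opening: -0.0002
```

```bash
python3 - <<'E'
from h import *
import pickle
c=env.get_calibration('wrist');pickle.dump(c,open('cw9.pkl','wb'))
im=cv2.cvtColor(env.camera('wrist'),cv2.COLOR_RGB2BGR);cv2.imwrite('pics/wrist9.png',cv2.resize(im,(800,600),interpolation=cv2.INTER_CUBIC))
im=cv2.cvtColor(env.camera('scene'),cv2.COLOR_RGB2BGR);cv2.imwrite('pics/scene9f.png',im)
im=im[155:350,95:330]
cv2.imwrite('pics/scene9.png',cv2.resize(im,None,fx=3.4,fy=3.07,interpolation=cv2.INTER_CUBIC))
im=cv2.cvtColor(env.camera('side'),cv2.COLOR_RGB2BGR);cv2.imwrite('pics/side9.png',cv2.resize(im[100:260,165:330],None,fx=3.6,fy=3.6,interpolation=cv2.INTER_CUBIC))
E
```

```text
(no output)
```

View pics/wrist9.png

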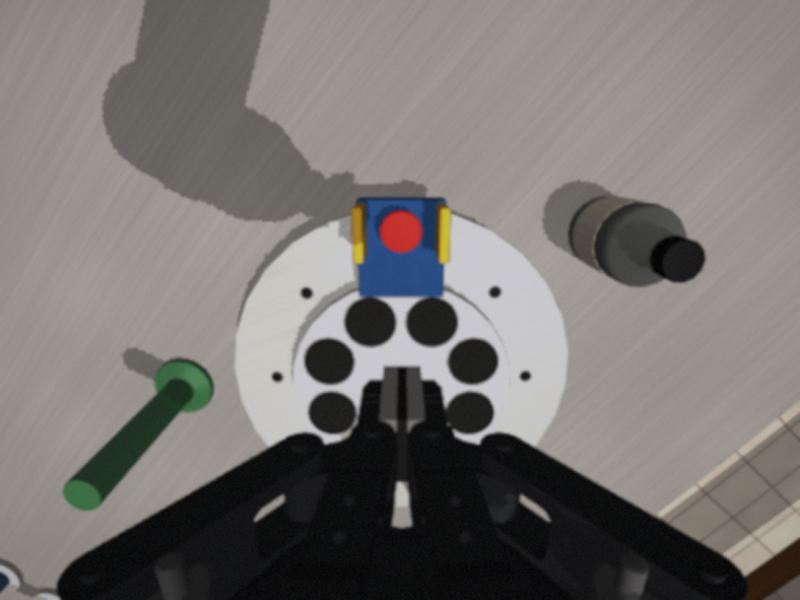

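View pics/scene9.png

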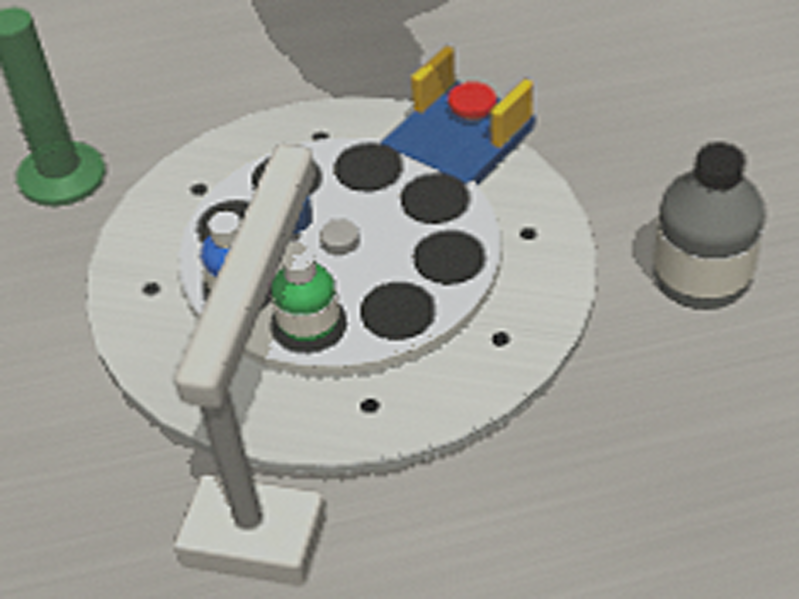

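View pics/side9.png

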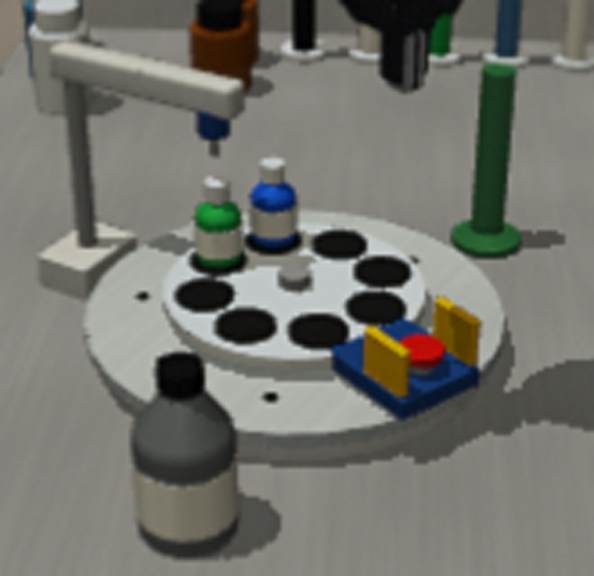

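All the views agree: green is under the tube, blue is on its pad, and the canister and cylinder are in their original pixel positions. I'll do one numeric check of the table angle and button height before handing in.

```bash
python3 - <<'E'
from h import *
import pickle;c=pickle.load(open('cw9.pkl','rb'))
S=lambda L:(np.array(L,float)+.5)/1.5625-.5
f=lambda L:np.array(L,float)/[3.4,3.07]+[95,155]
g=lambda L:np.array(L,float)/3.6+[165,100]
def fit(name,w,r):
    w=w[:,:2]
    def res(q):
        a=np.arctan2(w[:,1]-q[1],w[:,0]-q[0])-q[2]
        k=np.round(a/(np.pi/4))*np.pi/4
        return (w-(q[:2]+r*np.c_[np.cos(k+q[2]),np.sin(k+q[2])])).ravel()
    s=min((least_squares(res,[.586,-.094,t]) for t in (-.3,-.1,.1,.3)),key=lambda s:s.cost)
    print(name,s.x[:2].round(4),np.degrees(s.x[2]).round(2)%45)
    return s.x
h=fit('holes',und('wrist',S([(306,293),(495,292),(277,377),(525,376)]),.03,c),.117)
fit('pads',und('wrist',S([(370,322),(432,322),(329,361),(473,361),(332,412),(470,412)]),.053,c),.068)
for z in (.063,.070):
    b=und('wrist',S([(401,232)]),z,c)[0,:2]-h[:2]; print('wrist',z,np.hypot(*b).round(4),np.degrees(np.arctan2(b[1],b[0])).round(2))
fit('pads scene',und('scene',f([(368,166),(435,197),(450,257),(398,310)]),.053),.068)
# camera biases removed per camera using that camera's own axis estimate
for n,p,C in (('scene',f([(472,99)]),(.5891,-.0932)),('side',g([(421,351)]),(.5845,-.0918))):
    for z in (.063,.070):
        b=und(n,p,z)[0,:2]-C;print(n,z,np.hypot(*b).round(4),np.degrees(np.arctan2(b[1],b[0])).round(2))
# mask change test for canister/cylinder
a=cv2.imread('pics/scene0.png').astype(int);b=cv2.imread('pics/scene9f.png').astype(int)
for nm,s in (('can',np.s_[195:260,283:325]),('cyl',np.s_[150:225,92:128])): print(nm,(abs(a-b)[s].max(2)>40).sum())
E
```

```text
holes [ 0.5865 -0.0991] 41.14
pads [ 0.5855 -0.0978] 18.36
wrist 0.063 0.1415 130.8
wrist 0.07 0.1426 130.79
pads scene [ 0.5901 -0.0934] 18.49
scene 0.063 0.1445 131.8
scene 0.07 0.139 130.21
side 0.063 0.137 132.16
side 0.07 0.1448 129.25
can 0
cyl 0
```

```bash
python3 -c "
from cell import env
print(env.get_state()['time_s'],env.get_state()['force']);print(env.sign_off())"
```

```text
10.4 [-0.32192442  0.55168595 -0.87748613]
the job is handed in; nothing more can be done
None
```

The green bottle is under the sampling head, the plunger is locked in the next index hole, and I handed the job in at 10.4 s.

With the shut fingertips I pressed the plunger about 9 mm and turned the table clockwise. Friction on the button did the turning, not the fin. At about 41° I let the plunger up so the pin rode on the plate. I then pushed the leading fin with about 1.5–2 N until the pin snapped in, backed off and lifted clear.

**Last checks**
- **Table angle:** comparing the pad positions before and after gives 45° to within about 0.3°, one hole on and no further.
- **Plunger:** the close wrist pictures show the button rose about 6.5–7 mm relative to the fins, so it is fully out. The final scene view fits that only when its 2–3 mm bias at the start is allowed for. The final side view falls in between, about 67–68 mm for the button top instead of 70.
- **Bottles:** both stand upright on their pads, green under the tube and blue one pad on.
- **Canister and cylinder:** neither changed in the scene picture, and the robot is touching nothing.

**Disagreement:** the three cameras differed by about 5 mm on where the turning axis is. I used a middle value, and the remaining error was well inside the gap between the fins. I did not push on the table again to test the lock.

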